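# Set the menu-stand leg to its mark and squeeze the cam shut

### The job

The sprung extending leg of the bar's menu stand lies in its adjusting cradle: draw the leg out by its crossbar until the black pointer on the leg lines up with the orange length clip, keep it there for a moment, and then, with the leg still held at the mark, squeeze the red sliding cam lever fully shut against the steel fixed grip. Both the leg and the lever spring back if let go, so finish while still holding: leg at the mark and the lever and fixed grip pinched together between the fingers. Do not start closing the lever away from the mark, and leave the glass, jigger, cherry jar and lime alone.

Things in the scene. Friction and masses are not known exactly. Their poses are not given: they have to be found in the camera images.
- cradle: Wooden board 300 x 140 x 12 mm on rubber feet (top at z 16 mm), fixed to the worktop; origin under its centre at worktop height, z up. Its +x axis is the direction in which the leg draws out. Two black guide blocks (tops at z 46 mm) hold the leg; the front one ends at x -35 mm; a white scale strip with a tick each 10 mm runs along its y = -54 mm edge.
- leg_travel (a joint): How far the leg is drawn out of the cradle along the cradle's +x, m: 0 = fully in (where it starts), 0.07 = stop. A spring pulls it in with about 2 N at 0 and 4 N at 0.07. Parts of the leg given below in the cradle's frame are for joint 0; add the joint value to x.
- leg: The extending leg: brass bar, head plate, steel crossbar, fixed grip and pointer, with the cam lever on it. Origin at the cradle's origin when the leg is in, moves with the leg; axes as the cradle's.
- crossbar (a point): Middle of the inner face of the steel crossbar (black rubber pad outside) at the leg's outer end, cradle x 45, y 0, z 54 mm with the leg in: an upright wall, y -48 to 48 mm, z 32 to 76 mm. Fingers set down inside it push this face outward to draw the leg out.
- head_top (a point): Middle of the top of the brass head plate at the leg's outer end, at cradle x 30, y 0, z 32 mm with the leg in; the plate is 52 mm along x, 84 mm across, and carries crossbar, grip and lever; fingertips must stay above it. From crossbar to front guide block 80 mm are free along x for the two fingers, one on each side of grip and lever.
- fixed_grip (a point): Middle of the outer face of the steel fixed grip, at cradle x 33, y -12, z 54 mm with the leg in: an upright fixed on the head plate, 20 mm along x, 10 mm thick (y -12 to -2 mm), z 32 to 76 mm. One finger bears on this face (it looks to -y).
- cam_lever: Red sliding cam lever beside the fixed grip; its ribbed upright tab is 20 mm along x (cradle x 23 to 43 mm), z 32 to 76 mm. Open: tab at y +18 to +28 mm, a finger bears on its face at y = +28 mm; shut: y +2 to +12 mm. Origin at the cradle's origin when leg is in and lever is open; moves with leg and lever, axes as the cradle's.
- lever_travel (a joint): Travel of the cam lever toward the fixed grip (cradle -y), m: 0 = open (where it starts), 0.016 = fully shut. A spring of about 2.4 N (open) to 4.3 N (shut) pushes it open.
- squeeze_point (a point): Point midway between the outer faces of fixed grip and shut lever (24 mm apart then), on the leg at cradle x 33, y 0, z 60 mm with the leg in; moves with the leg. A gripper centred here across the pair, opened to 65 mm or more, clears the open lever and shuts it without pushing sideways on the fixed grip.
- pointer (a point): Tip of the black pointer on the leg, over the scale strip, at cradle x 12, y -54, z 29 mm with the leg in; moves with the leg.
- mark_clip: Orange length clip on the scale strip, 10 mm wide with a black line across its middle; fixed; origin under the line at z 20 mm, x axis as the cradle's. It stands 30 to 58 mm beyond the pointer's starting place; the leg is at the mark when the pointer has the clip's x.
- glass: Clear tumbler, 81 mm wide, 93 mm tall, bystander, loose; origin under its centre.
- jigger: Brass double jigger, 44 mm wide, 78 mm tall, bystander, loose; origin under its centre.
- cherry_jar: Jar of red cherries with green lid, 62 mm wide, 86 mm tall, bystander, loose; origin under its centre.
- lime: Green lime, 53 x 43 x 44 mm, bystander, loose; origin under its centre.

How it is judged:
By the outcome, as a careful person would: the job done as asked, in the order asked, and still so for the second after the job is handed in, while the arm keeps its last pose, push and grip.
It also fails if it takes over 32 s, if anything falls off the work surface, if the arm or the gripper's body presses on something with over 40 N, if the wrist force passes 120 N, or if a joint passes its speed limit or range.

### The arm

A 7-joint arm with a two-finger parallel gripper is mounted at the origin on a cart in front of the work surface, level with it; the furniture and walls round the work are solid. World frame = base frame: x ahead of the robot, y to its left, z up, the work surface at z = 0. Lengths are in m, angles in rad, forces in N, time in s.
With the tool pointing down it reaches from about 0.425 to 0.925 m from the base axis. Payload 6.8 kg.
Tool frame: the origin (TCP) lies midway between the tips of the shut fingers; the grasp point (between the pads) lies 19 mm behind it; x points along the fingers, y is the direction in which the jaws open and shut, and the axes are right-handed (so a half turn about x gives the same grasp; the last joint's range is limited). The gripper opens to 85 mm and grips with 20 to 120 N. Pads are 22 mm wide; open, the fingers measure 114 mm over their backs; the gripper's body (76 mm by 85 mm) begins 54 mm behind the grasp point. The pads swing forward as they close: fully open they stand 13 mm farther back than shut.
Start: joints at [1.093, 0.477, 0.022, 1.555, -0.011, 1.109, -0.083], TCP at [0.244, -0.629, 0.231] pointing down, gripper open.
Joint ranges: [-2.96, 2.96], [-0.34, 2.1], [-1.41, 1.46], [0.24, 2.44], [-1.37, 4.51], [0.17, 1.92], [-2.96, 2.96]. Speed limits (rad/s): [2.39, 2.39, 3.14, 3.14, 3.14, 3.14, 3.14].

### API

Orientations are given as a rotation vector (axis times angle).
In Python, from bench import r, viewer, nets gives the robot as it stands.
- The arm moves only by the shell command python3 -m pendant 'ROWS' [FORCE]. ROWS is JSON, one flat list of numbers, 5 for each row, row after row: the finger opening in mm, from 0 to 85.4, then the shift along the tool's x, y, z in mm, then the turn about the tool's x in rad. A call has 1 to 20 rows; each row shifts and turns the commanded pose from where the row before left it, along the tool's axes as they then stand; what a row does not reach is not made up. A row lasts 1/8 s, in which the tool goes at most 62.5 mm and 10.7 degrees, less where a joint would pass 70% of its speed; a pose out of reach is approached as far as the arm can. A call with a gripper value outside its range is refused whole. The fingers move at their own pace and stop on an object; FORCE is the grip in N (left out, the last holds). Time passes only in rows, so rows that do not move let the fingers close. It gives the time, the measured TCP pose, the force and the opening at its end, in the units of the state.
- r.get_obs(): the state, without advancing time (a new reading comes with each control period).
- viewer.grab_frame(name): name is "scene" or "top" or "wrist"; returns (picture, depth): 420x560x3 uint8, red, green, blue; 420x560 float32, m along the optical axis (not along the pixel's ray), 0 where there is no reading.
- viewer.calibration(name): a dict with "mtx" (3x3 intrinsics, pixels), "world_to_cam" (4x4, takes a point from world to camera coordinates). Camera axes: x right, y up, looking along -z (the intrinsics and any distortion apply to the point x, -y, -z); pixel columns grow to the right and rows downward; lengths in m; the calibration is good to about 2 mm. A picture is of the moment at which its call begins: read the wrist's pose just before it. calibration takes no time and is no camera call; for the wrist camera it gives the pose at the moment of the call.
- r.hand_in(): hands the job in, once; it reports no verdict.
Trained networks look in the newest picture that a camera, given by its name, has taken for a name from the list of things; names that differ only in an ending like _2 or _b are one class to them, and where a whole thing is asked for, a point or a joint stands for the part that bears it (a point fixed in the world has none). Each returns a list of dicts, best first, with "score" (0 to 1); they miss things now and then, are a little off and sometimes report something else, mostly with a low value. They report only what shows in the picture. A call takes as long as a camera call.
- nets.look_for(name, camera): "location" ([x, y, z] in m, in world coordinates, good to about 4 mm: the middle of the surface that is visible of it).
- nets.silhouettes(name, camera): "mask" (420x560 bool, what is visible of it).
The state is a dict: "clock": time; "joints": joint angles; "qvel": joint speeds; "tau": joint torques, N m; "tcp_pos": TCP position; "orientation": TCP orientation; "contact_force": force on the tool from outside, world axes, zero at the start; "moment": the same for the moment, N m; "grip_width": finger opening in m.
Only numpy, scipy, OpenCV 4.12 (cv2) and the standard library are available. Lean on these libraries where they do the work, as an engineer would, in place of code of your own. Each camera call takes 0.05 s, during which the arm holds its last target. There are 200 camera calls.

## Working session

There is one attempt and no reset: what is moved stays moved. The work goes in short steps, Python scripts to look and compute and a shell command to move; the robot and the scene stay as the last step left them, time stands still between calls to the robot, and variables do not carry over. Pictures are saved under pics/ and viewed, about 8 in all and at most 12, crops included, and the job is handed in when it is done.

```bash
mkdir -p pics; cat > h.py <<'E'
from bench import r, viewer, nets
import numpy as np, cv2
from scipy.spatial.transform import Rotation as R
def save(cam,name):
    p,d=viewer.grab_frame(cam); cv2.imwrite('pics/'+name,p[:,:,::-1]); return p,d
def ray(cam,u,v):
    c=viewer.calibration(cam);K=np.array(c['mtx']);T=np.linalg.inv(c['world_to_cam'])
    x=np.linalg.solve(K,[u,v,1]); d=T[:3,:3]@[x[0],-x[1],-1]; return T[:3,3],d
def at_z(cam,u,v,z):
    o,d=ray(cam,u,v); return o+d*(z-o[2])/d[2]
def proj(cam,P):
    c=viewer.calibration(cam); q=np.array(c['world_to_cam'])@np.append(P,1); k=np.array(c['mtx'])@[q[0],-q[1],-q[2]]; return k[:2]/k[2]
E
python3 - <<'E'
from h import *
print(viewer.calibration('top').keys(), viewer.calibration('top').get('dist'))
p,d=save('top','top1.png'); 
for n in ['cradle','cam_lever','mark_clip','pointer','fixed_grip','crossbar','glass','jigger','cherry_jar','lime']:
    print(n,[(np.round(x['location'],3),round(x['score'],2)) for x in nets.look_for(n,'top')[:2]])
save('scene','scene1.png')
o=r.get_obs();print(o['clock'],o['tcp_pos'],R.from_rotvec(o['orientation']).as_matrix().round(3))
E
```

```text
dict_keys(['mtx', 'world_to_cam']) None
cradle [(array([ 0.491, -0.025,  0.016]), 0.87)]
cam_lever [(array([ 0.506, -0.057,  0.05 ]), 0.58), (array([ 0.493, -0.049,  0.033]), 0.42)]
mark_clip []
pointer []
fixed_grip [(array([ 0.496, -0.051,  0.037]), 0.76)]
crossbar [(array([ 0.496, -0.05 ,  0.03 ]), 0.96)]
glass [(array([ 0.495, -0.051,  0.032]), 0.19)]
jigger [(array([ 0.591, -0.276,  0.047]), 0.79), (array([ 0.494, -0.052,  0.033]), 0.58)]
cherry_jar [(array([0.39 , 0.426, 0.088]), 0.66)]
lime [(array([0.508, 0.408, 0.037]), 0.7), (array([ 0.487, -0.022,  0.016]), 0.35)]
0.6 [ 0.24397029 -0.62939737  0.23135808] [[ 0.     0.361 -0.932]
 [-0.    -0.932 -0.361]
 [-1.     0.    -0.   ]]
```

View pics/top1.png

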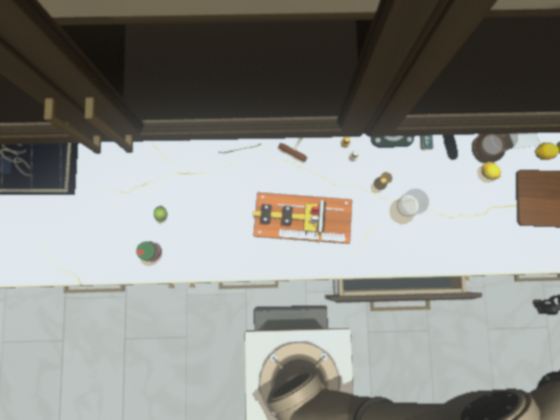

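View pics/scene1.png

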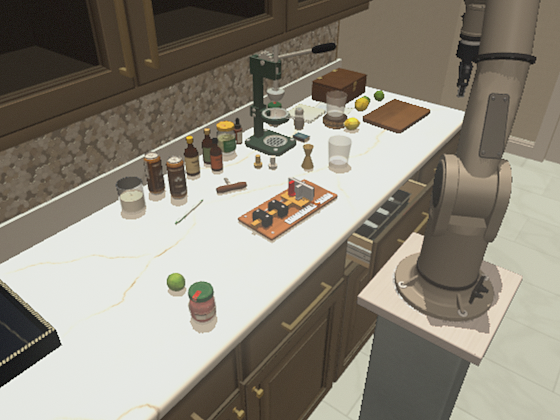

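The top view shows the cradle at px (303,218) with the leg drawing out to the right (world -y), and its scale strip on the robot side. The jigger (383,181) and glass (408,205) are beyond its outer end. The scene view agrees. Next I get the cradle pose from its mask.

```bash
python3 - <<'E'
from h import *
p,d=viewer.grab_frame('top')
m=nets.silhouettes('cradle','top')[0]['mask'].astype(np.uint8)
c=max(cv2.findContours(m,0,2)[0],key=cv2.contourArea)
rc=cv2.minAreaRect(c);b=cv2.boxPoints(rc)
W=np.array([at_z('top',*q,0.016) for q in b]);print(b,W.round(4))
ctr=W.mean(0);e=W[1]-W[0];f=W[2]-W[1];print(ctr,np.linalg.norm(e),np.linalg.norm(f))
ex=e if np.linalg.norm(e)>np.linalg.norm(f) else f; ex=ex/np.linalg.norm(ex); ex=ex if ex[1]<0 else -ex
ey=np.cross([0,0,1],ex);print('ex',ex,'ey',ey)
g=lambda x,y,z:ctr*[1,1,0]+ex*x+ey*y+np.array([0,0,z])
print('squeeze',g(.033,0,.06))
o=r.get_obs();M=R.from_rotvec(o['orientation']).as_matrix()
yaw=np.arctan2(ey[1],ey[0])-np.arctan2(M[1,1],M[0,1]);print('turn tool x',-yaw)
print(proj('top',g(.045,0,.076)),proj('top',g(-.035,0,.046)))
print('glass',at_z('top',408,205,.05))
E
```

```text
[[251.98798 236.65947]
 [255.50092 190.11327]
 [353.13348 197.48177]
 [349.62054 244.02797]] [[ 0.4338  0.1317  0.016 ]
 [ 0.5788  0.1187  0.016 ]
 [ 0.5485 -0.1844  0.016 ]
 [ 0.404  -0.1666  0.016 ]]
[ 0.49124251 -0.02515797  0.016     ] 0.1455948616304341 0.30465487700676336
ex [-0.09944195 -0.99504337  0.        ] ey [ 0.99504337 -0.09944195  0.        ]
squeeze [ 0.48796093 -0.0579944   0.06      ]
turn tool x -1.101473097413725
[318.86769875 215.2362936 ] [291.54463883 214.64478984]
glass [ 0.51538735 -0.3436479   0.05      ]
```

```bash
python3 -m pendant '[85,0,-32.6,-31.4,0, 85,0,-32.6,-31.4,0, 85,0,-32.6,-31.4,0, 85,0,-32.6,-31.4,0, 85,0,-32.6,-31.4,0, 85,0,-32.6,-31.4,0, 85,0,-32.6,-31.4,0, 85,0,-32.6,-31.4,0, 85,0,-32.6,-31.4,0, 85,0,-32.6,-31.4,0, 85,0,-32.6,-31.4,0, 85,0,-32.6,-31.4,0, 85,0,-32.6,-31.4,0, 85,0,-32.6,-31.4,0]' 40
python3 -m pendant '[85,0,0,0,-0.157, 85,0,0,0,-0.157, 85,0,0,0,-0.157, 85,0,0,0,-0.157, 85,0,0,0,-0.157, 85,0,0,0,-0.157, 85,0,0,0,-0.159, 85,0,0,0,0]'
python3 - <<'E'
from h import *
p,d=save('wrist','w1.png')
o=r.get_obs();print(o['clock'],o['tcp_pos'],R.from_rotvec(o['orientation']).as_matrix().round(3),o['joints'])
c=viewer.calibration('wrist');print(np.linalg.inv(c['world_to_cam']).round(3),c['mtx'])
E
```

```text
clock: 2.45
tcp_pos: [0.4895, -0.0437, 0.2316]
orientation: [2.02, 0.377, -2.019]
contact_force: [0.5, 0.4, -0.5]
grip_width: 0.0853
clock: 3.45
tcp_pos: [0.4889, -0.0451, 0.2314]
orientation: [1.284, 1.159, -1.284]
contact_force: [-0.3, 0.3, -0.5]
grip_width: 0.085
3.5 [ 0.48895588 -0.04509488  0.23140309] [[ 0.     0.995 -0.103]
 [-0.    -0.103 -0.995]
 [-1.     0.    -0.   ]] [ 0.40634586  0.21247205 -0.50082639  1.9573489   0.12063182  1.00027606
 -0.25389954]
[[ 0.995  0.099  0.033  0.498]
 [-0.104  0.942  0.32   0.039]
 [ 0.    -0.321  0.947  0.374]
 [ 0.     0.     0.     1.   ]] [[297.96870246   0.         275.59759995]
 [  0.         297.96870246 219.04171964]
 [  0.           0.           1.        ]]
```

View pics/w1.png

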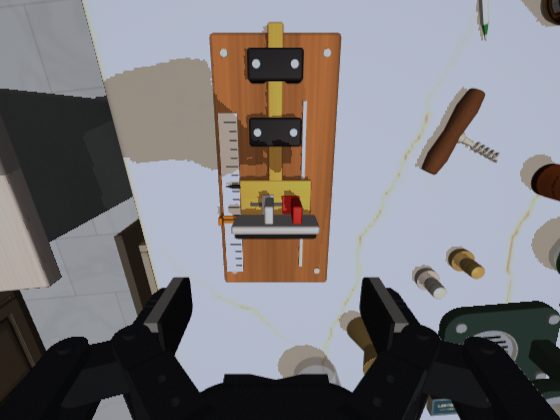

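The wrist view shows the whole cradle. Board corners are at about (210,34), (341,34), (328,282), (225,282). The pointer is near (232,186), the orange clip near (228,218), the crossbar top near (275,222), and the grip and lever near (268,210) and (293,208).

```bash
python3 - <<'E'
from h import *
p=cv2.imread('pics/w1.png')
cv2.imwrite('pics/w1c.png',cv2.resize(p[165:245,205:325],None,fx=6,fy=6,interpolation=cv2.INTER_CUBIC))
m=nets.silhouettes('cradle','wrist')[0]['mask'].astype(np.uint8)
c=max(cv2.findContours(m,0,2)[0],key=cv2.contourArea)
q=cv2.approxPolyDP(cv2.convexHull(c),12,True)[:,0];print(q)
for C in ([(210,34),(341,34),(328,282),(225,282)],):
    W=np.array([at_z('wrist',*a,.016) for a in C]);print(W.round(4),np.linalg.norm(W[1]-W[0]),np.linalg.norm(W[2]-W[1]))
    ex=(W[2]+W[3]-W[0]-W[1]);ex/=np.linalg.norm(ex);ey=np.cross([0,0,1],ex);print(W.mean(0),ex,ey)
hsv=cv2.cvtColor(p,cv2.COLOR_BGR2HSV)
for n in ['mark_clip','pointer','cam_lever','fixed_grip']:print(n,[(np.round(x['location'],3),round(x['score'],2)) for x in nets.look_for(n,'wrist')[:2]])
E
```

```text
[[337  33]
 [326 279]
 [226 282]
 [210  35]]
[[ 0.4385  0.1291  0.016 ]
 [ 0.575   0.1148  0.016 ]
 [ 0.5473 -0.1794  0.016 ]
 [ 0.4074 -0.1648  0.016 ]] 0.1372298785007431 0.2955451559487458
[ 0.49204906 -0.02504729  0.016     ] [-0.09954697 -0.99503286  0.        ] [ 0.99503286 -0.09954697  0.        ]
mark_clip [(array([ 0.425, -0.077,  0.021]), 0.63)]
pointer [(array([ 0.493, -0.053,  0.033]), 0.6), (array([ 0.527, -0.321,  0.025]), 0.33)]
cam_lever [(array([ 0.51 , -0.059,  0.056]), 0.9)]
fixed_grip [(array([ 0.494, -0.052,  0.032]), 0.78)]
```

View pics/w1c.png

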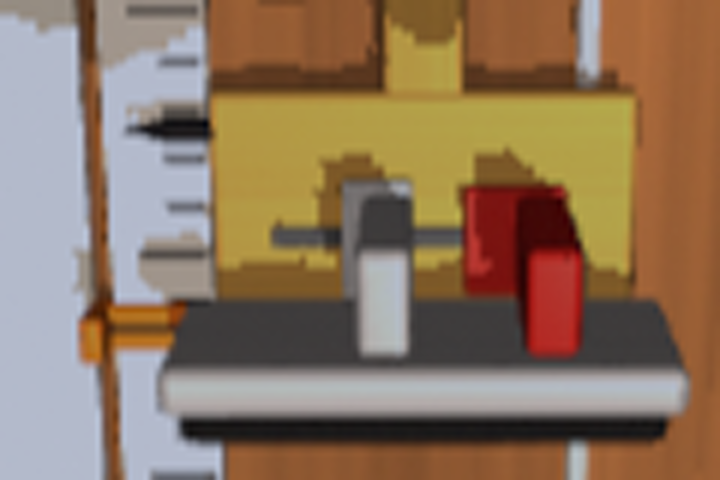

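The crop shows the pointer tip at crop (128,129), which is full-picture px (226.3,186.5). The clip's black line is at crop (140,328), full-picture px (228.3,219.6).

```bash
cat >> h.py <<'E'
C=np.array([.4917,-.0251,0]);EX=np.array([-.0995,-.995,0]);EY=np.array([.995,-.0995,0])
def cr(P): P=np.array(P)-C; return np.round(np.array([P@EX,P@EY,P[2]])*1000,1)
def tcp(): return cr(r.get_obs()['tcp_pos'])
E
python3 - <<'E'
from h import *
print('pointer',cr(at_z('wrist',226.3,186.5,.029)))
for z in (.018,.02,.024): print('clip',cr(at_z('wrist',228.3,219.6,z)))
print('grip top front corners', [cr(at_z('wrist',205+a/6,165+b/6,.076)) for a,b in((360,250),(408,250),(360,355),(530,250),(580,355),(162,380),(688,380))])
print('ticks z18',[cr(at_z('wrist',205+a/6,165+b/6,.017))[0] for a,b in((180,66),(180,160),(190,208),(170,255),(185,478))])
print(tcp())
E
```

```text
pointer [ 11.7 -58.4  29. ]
clip [ 56.6 -60.1  18. ]
clip [ 55.9 -59.8  20. ]
clip [ 54.6 -59.1  24. ]
grip top front corners [array([ 22.7, -11.4,  76. ]), array([22.7, -3.1, 76. ]), array([ 42.1, -11.7,  76. ]), array([22.8, 18.1, 76. ]), array([42.2, 27.3, 76. ]), array([ 46.7, -46.9,  76. ]), array([46.9, 46.6, 76. ])]
ticks z18 [np.float64(1.5), np.float64(20.8), np.float64(30.9), np.float64(41.0), np.float64(91.5)]
[ 20.   -0.8 231.3]
```

```bash
python3 -m pendant '[75,30,1,0,0, 75,30,0,0,0, 75,30,0,0,0, 75,30,0,0,0, 75,30,0,0,0, 75,20,0,0,0, 75,10,0,0,0, 75,8,0,0,0, 75,0,0,0,0]'
python3 - <<'E'
from h import *
print(tcp(),r.get_obs()['contact_force'],r.get_obs()['grip_width']); save('wrist','w2.png')
E
```

```text
clock: 4.88
tcp_pos: [0.49, -0.045, 0.0433]
orientation: [1.282, 1.16, -1.283]
contact_force: [0.6, -0.1, 0.6]
grip_width: 0.075
[20.   0.3 43.3] [ 0.58244943 -0.10651136  0.6452754 ] 0.07499575218028098
```

View pics/w2.png

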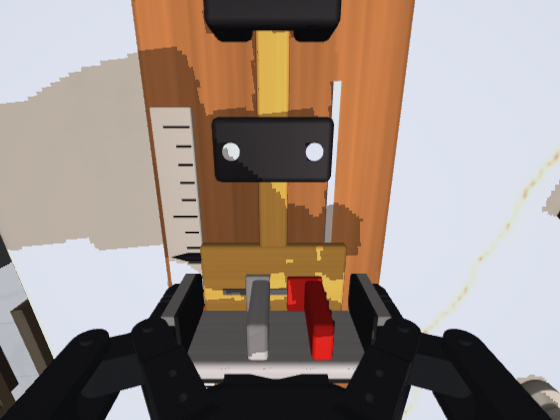

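Both fingers straddle the grip and lever, inside the crossbar. The pointer at (185,258) stays visible beside the left finger. Now I draw out most of the way.

```bash
python3 -m pendant '[75,0,0,7,0, 75,0,0,7,0, 75,0,0,7,0, 75,0,0,7,0, 75,0,0,7,0, 75,0,0,7,0, 75,0,0,6,0, 75,0,0,4,0, 75,0,0,2,0, 75,0,0,0,0, 75,0,0,0,0]'
python3 - <<'E'
from h import *
print(tcp(),r.get_obs()['contact_force'],r.get_obs()['grip_width']); save('wrist','w3.png')
p=cv2.imread('pics/w3.png');cv2.imwrite('pics/w3c.png',cv2.resize(p[190:310,120:280],None,fx=5,fy=5,interpolation=cv2.INTER_CUBIC))
E
```

```text
clock: 6.3
tcp_pos: [0.4847, -0.0986, 0.0433]
orientation: [1.283, 1.16, -1.282]
contact_force: [1.2, 2.9, 2.6]
grip_width: 0.0751
[73.9  0.3 43.3] [1.16830819 2.92809463 2.6016634 ] 0.07511784633936752
```

View pics/w3c.png

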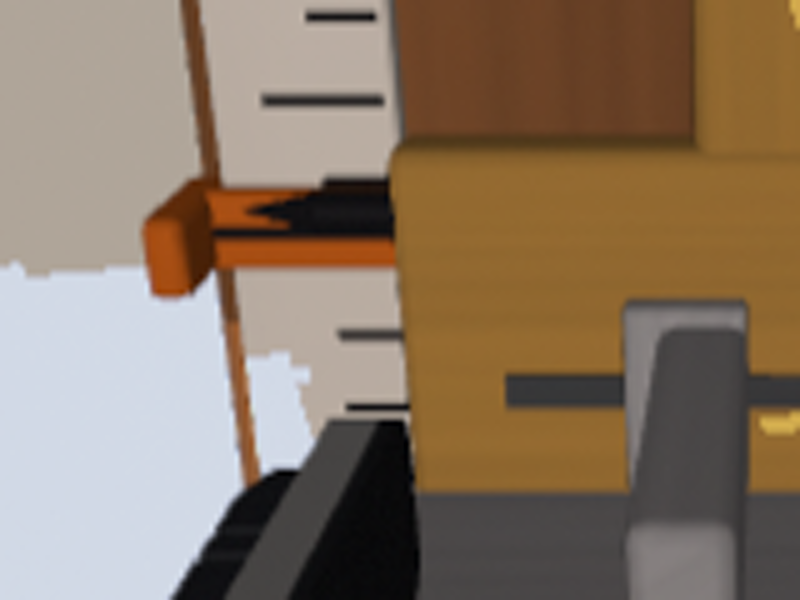

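The pointer tip is at crop (248,211), full-picture px (169.5,232.1). The clip line is at crop (240,234), full-picture px (168,236.7). The pointer is almost at the mark, but parallax has to be computed.

```bash
python3 - <<'E'
from h import *
f=lambda a,b,z:cr(at_z('wrist',120+a/5-.4,190+b/5-.4,z))
print('pointer',f(248,211,.029))
for z in(.018,.02,.022): print('clip',z,f(240,234,z), 'edges',f(300,193,z)[0],f(300,268,z)[0])
for z in(.016,.017,.018,.020): print('ticks',z,[f(a,b,z)[0] for a,b in((340,16),(330,100),(370,335),(375,407))])
print('crossbar/grip base', f(625,300,.076),f(625,525,.076))
E
```

```text
pointer [ 49.9 -59.2  29. ]
clip 0.018 [ 57.1 -64.7  18. ] edges 51.8 61.6
clip 0.02 [ 56.3 -63.9  20. ] edges 51.1 60.8
clip 0.022 [ 55.5 -63.2  22. ] edges 50.3 59.9
ticks 0.016 [np.float64(30.5), np.float64(40.8), np.float64(71.6), np.float64(81.8)]
ticks 0.017 [np.float64(30.3), np.float64(40.5), np.float64(71.1), np.float64(81.2)]
ticks 0.018 [np.float64(30.0), np.float64(40.2), np.float64(70.7), np.float64(80.7)]
ticks 0.02 [np.float64(29.5), np.float64(39.6), np.float64(69.7), np.float64(79.6)]
crossbar/grip base [ 39.4 -11.7  76. ] [ 60.4 -12.4  76. ]
```

```bash
python3 -m pendant '[75,0,0,2.5,0, 75,0,0,2,0, 75,0,0,1,0, 75,0,0,0,0, 75,0,0,0,0]'
python3 - <<'E'
from h import *
print(tcp(),r.get_obs()['contact_force'],r.get_obs()['grip_width']); save('wrist','w4.png')
p=cv2.imread('pics/w4.png');cv2.imwrite('pics/w4c.png',cv2.resize(p[180:280,120:240],None,fx=6,fy=6,interpolation=cv2.INTER_CUBIC))
E
```

```text
clock: 6.98
tcp_pos: [0.4841, -0.1043, 0.0433]
orientation: [1.283, 1.16, -1.282]
contact_force: [2.2, 3.3, 1.7]
grip_width: 0.0749
[79.6  0.3 43.3] [2.23746267 3.25014732 1.68357833] 0.07494654099632035
```

View pics/w4c.png

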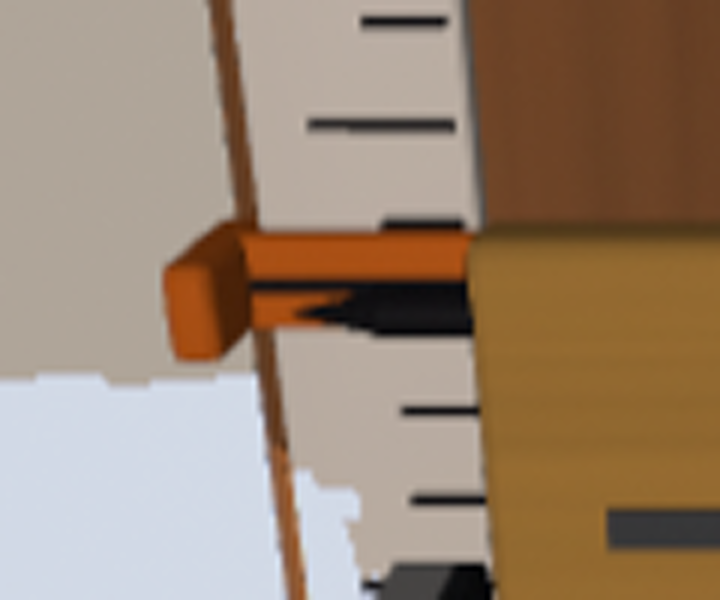

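The pointer tip is at crop (300,313) and the line at crop (280,286). The pointer's height above the clip causes most of the offset. I'll use depth to get the clip's height.

```bash
python3 - <<'E'
from h import *
p,d=viewer.grab_frame('wrist')
T=np.linalg.inv(viewer.calibration('wrist')['world_to_cam']);K=np.array(viewer.calibration('wrist')['mtx'])
def pt(u,v):
    z=float(d[v,u]);x=np.linalg.solve(K,[u,v,1])*z; return cr((T@[x[0],-x[1],-z,1])[:3])
g=lambda a,b:pt(round(120+a/6-.4),round(180+b/6-.4))
for n,l in dict(clip=[(300,250),(350,255),(420,255),(400,245),(280,300),(290,262)],strip=[(350,70),(400,170),(330,170),(380,370)],board=[(560,60),(600,150)],plate=[(560,320),(600,400)],pointer=[(400,310),(440,310),(360,312)]).items(): print(n,*[g(*q) for q in l])
f=lambda a,b,z:cr(at_z('wrist',120+a/6-.4,180+b/6-.4,z))
print('tip',f(300,313,.029),'line',[f(280,286,z)[0] for z in(.018,.02,.022,.024)],'ticks z18',[f(a,b,.018)[0] for a,b in((400,22),(380,124),(440,411),(450,500))])
E
```

```text
clip [ 51.  -60.1  23.4] [ 52.2 -56.1  21.8] [ 52.  -48.9  22.6] [ 50.5 -50.9  23.2] [ 57.3 -63.8  21.5] [ 52.2 -61.3  23.7]
strip [ 34.  -54.5  20.8] [ 44.6 -51.6  18.6] [ 44.1 -57.4  20.6] [ 64.9 -55.   20.2]
board [ 34.7 -35.8  15.4] [ 43.7 -32.2  15.7]
plate [ 55.2 -34.   31.7] [ 63.1 -30.5  31.8]
pointer [ 54.7 -49.4  30.1] [ 54.  -44.9  31.7] [ 55.1 -52.6  30.6]
tip [ 55.5 -59.   29. ] line [np.float64(56.9), np.float64(56.1), np.float64(55.4), np.float64(54.7)] ticks z18 [np.float64(30.1), np.float64(40.1), np.float64(70.6), np.float64(80.7)]
```

The clip top is at about 22 mm, so the line is at x ≈ 55.4 and the tip at ≈ 55.3. The leg is at the mark. I hold it there for a moment, then squeeze.

```bash
python3 -m pendant '[75,0,0,0,0, 75,0,0,0,0, 75,0,0,0,0, 75,0,0,0,0, 75,0,0,0,0, 75,0,0,0,0, 75,0,0,0,0, 75,0,0,0,0, 75,0,0,0,0, 75,0,0,0,0, 75,0,0,0,0, 75,0,0,0,0]' 40
python3 -m pendant '[66,0,0,0,0, 58,0,0,0,0, 52,0,0,0,0, 46,0,0,0,0, 40,0,0,0,0, 34,0,0,0,0, 28,0,0,0,0, 24,0,0,0,0, 20,0,0,0,0, 20,0,0,0,0, 20,0,0,0,0, 20,0,0,0,0]' 40
python3 - <<'E'
from h import *
print(tcp(),r.get_obs()['contact_force'],r.get_obs()['grip_width']); save('wrist','w5.png')
E
```

```text
clock: 8.57
tcp_pos: [0.484, -0.1043, 0.0433]
orientation: [1.283, 1.16, -1.282]
contact_force: [3.5, 4.3, 0.4]
grip_width: 0.075
clock: 10.07
tcp_pos: [0.4822, -0.1042, 0.0436]
orientation: [1.281, 1.162, -1.285]
contact_force: [-5.3, 4.3, 15.3]
grip_width: 0.0231
[79.6 -1.5 43.6] [-5.25726989  4.34055778 15.31980683] 0.023085401460417092
```

View pics/w5.png

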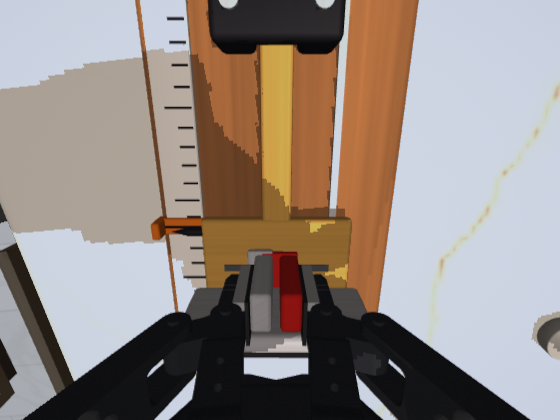

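The lever and grip are pinched together with the opening at 23 mm. I check the pointer against the clip once more.

```bash
python3 - <<'E'
from h import *
p=cv2.imread('pics/w5.png');q=cv2.imread('pics/w4.png');f=lambda i:cv2.resize(i[200:260,135:215],None,fx=5,fy=5,interpolation=cv2.INTER_CUBIC)
cv2.imwrite('pics/w5c.png',np.hstack([f(q),f(p)]))
E
```

```text
(no output)
```

View pics/w5c.png

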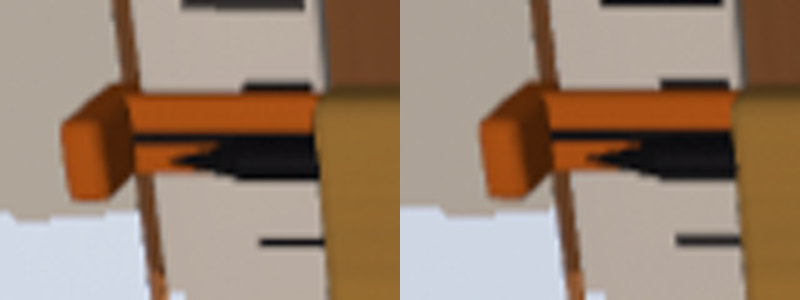

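Before and after the squeeze, the pointer and line offset is the same (24 crop px, left and right), so the leg has not moved.

```bash
python3 -m pendant '[20,0,0,0,0, 20,0,0,0,0, 20,0,0,0,0, 20,0,0,0,0]'; python3 -c "
from h import *
print(tcp(), r.hand_in())"
```

```text
clock: 10.62
tcp_pos: [0.4823, -0.1042, 0.0436]
orientation: [1.281, 1.162, -1.285]
contact_force: [-5.7, 3.7, 15.0]
grip_width: 0.0228
the job is handed in; nothing more can be done
[79.6 -1.5 43.6] None
```

I drew the leg out about 43.5 mm to the orange clip and held it there for about 1.5 s. I then squeezed the cam lever shut on the fixed grip with 40 N and handed in at 10.6 s, still holding.

- **Mark:** the last measurement put the pointer tip at cradle x of about 55.3 mm and the clip line at about 55.4 mm. That assumes the clip's top is at z 22 mm, read from depth (readings 21.5 to 23.7 mm). If the line is really at z 20 mm, the pointer is about 0.6 mm short.
- **After the squeeze:** the gap between pointer and line in the picture was the same as before closing, so the leg had not moved.
- **Lever:** the opening settled at 22.8 mm against the nominal 24 mm. The last wrist picture shows the lever and grip pinched together between the fingers.
- **Forces:** at hand-in the wrist force was about 15 N vertical and 6 N sideways, and the tool had shifted about 1.8 mm sideways to centre on the pair.
- **Bystanders:** I did not move near the glass, jigger, cherry jar or lime, but I took no picture at the end to check them.

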